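# Tip a bored plate out of its flush nest and lay it in the tray

## Robot

A 6-joint arm with a two-finger parallel gripper is mounted at the origin on a cart in front of the work surface, level with it; the furniture and walls round the work are solid. World frame = base frame: x ahead of the robot, y to its left, z up, the work surface at z = 0. Lengths are in m, angles in rad, forces in N, time in s.
With the tool pointing down it reaches from about 0.3 to 0.775 m from the base axis. Payload 14.6 kg.
Tool frame: the origin (TCP) lies on the centre line of the jaws, within the pads' length; the fingertips stand 17 mm ahead of it and the grasp point (between the pads) lies 2 mm behind it; z points along the fingers, y is the line along which they close (so a half turn about z gives the same grasp; the last joint's range is limited). The gripper opens to 85 mm and grips with 20 to 120 N. Pads are 22 mm wide; open, the fingers measure 114 mm over their backs; the gripper's body (76 mm by 85 mm) begins 54 mm behind the grasp point. The pads swing forward as they close: fully open they stand 13 mm farther back than shut.
Start: joints at [1.101, 0.3, 1.521, -0, 1.321, -0.067], TCP at [0.216, 0.506, 0.248] pointing down, gripper open.
Joint ranges: [-3.03, 3.03], [-0.79, 2.21], [0.23, 2.52], [-1.04, 4.18], [0, 3.07], [-2.55, 2.55]. Speed limits (rad/s): [2.22, 2.22, 2.57, 3.14, 3.14, 3.14].

## Interface

Orientations are given as a unit quaternion [x, y, z, w].
In Python, from station import arm gives the robot as it stands. The module is installed in compiled form; this text tells all that it offers. Calls block until the motion is done:
- arm.goto(position, orientation): joint-space move of the TCP to a pose.
- arm.line_to(position, attitude=None, max_speed=0.15, contact_N=None): straight line of the TCP; attitude=None keeps the orientation; max_speed is the mean speed in m/s. With contact_N (N) it stops when the force on the tool has changed by that much, and returns True; else False.
- arm.move_joints(angles): joint-space move.
- arm.set_gripper(opening, force=None): finger opening in m; force is the grip in N (None keeps the last); returns when the fingers have stopped.
- arm.dwell(seconds).
- arm.ik(position, orientation): joint angles nearest the present ones, or None.
- arm.read_state(): the state.
- arm.read_camera(name): name is "scene" or "top"; returns a dict with "color" (400x640x3 uint8, red, green, blue), "mtx" (3x3 intrinsics, pixels), "eye" and "rotation" of the camera in the world. Camera axes: x right, y up, looking along -z (the intrinsics and any distortion apply to the point x, -y, -z); pixel columns grow to the right and rows downward; lengths in m; the calibration is good to about 2 mm. A picture is of the moment at which its call begins. There is no depth.
A pose or a line that the arm cannot do raises arm.Unreachable and nothing moves.
- arm.sign_off(): hands the job in; it is judged then, once.
Trained networks look in a picture, given as the dict that the camera call returned (one of the last four; its "shot" number tells which), for a name from the list of things; names that differ only in an ending like _2 or _b are one class to them, and where a whole thing is asked for, a point or a joint stands for the part that bears it (a point fixed in the world has none). Each returns a list of dicts, best first, with "score" (0 to 1); they miss things now and then, are a little off and sometimes report something else, mostly with a low value. They report only what shows in the picture. A call takes as long as a camera call. They do not tell look-alikes from the thing itself.
- arm.boxes_of(target, picture): "point" ([column, row] in pixels, amid what is visible of it).
The state is a dict: "time_s": time; "joints": joint angles; "joint_vel": joint speeds; "effort": joint torques, N m; "ee_pos": TCP position; "tool_rot": TCP orientation; "wrist_force": force on the tool from outside, world axes, zero at the start; "wrist_torque": the same for the moment, N m; "opening": finger opening in m; "grip_force": force on a finger pad.
Only numpy, scipy, OpenCV 4.12 (cv2) and the standard library are available. Lean on these libraries where they do the work, as an engineer would, in place of code of your own. Each camera call takes 0.05 s, during which the arm holds its last target. There are 200 camera calls.

## Task

Two flush-fitting nests stand on the bench, each holding a steel plate. Free the plate with the one large round hole: press down its end at the nest's notched side so that the other end tips up and stays up, then take it by the raised end and set it down flat in the shallow grey tray, without dropping it in and without disturbing the plate in the other nest.

Things in the scene. Friction and masses are not known exactly. Their poses are not given: they have to be found in the camera images.
- bore_plate: Plate to free: steel, 90 x 50 x 8 mm (x, y, z), 0.2 kg, 28 mm hole in its middle; origin at the centre of its underside. Starts flush in bore_nest, axes parallel, 1.5 mm gaps. Pressed at nest x = 25 to 40 mm with 3 to 6 N it tips up to 23 degrees and stays; there its top then stands about 25 mm above the bench. Pinch it across y at nest x = -35 mm, fingertips 3 mm above the nest.
- bore_nest: Fixed dark steel block, 130 x 82 x 36 mm (x, y, z); origin at the centre of its underside, on the bench. Pocket 93 x 53 mm, centred. The +x end wall has a 34 mm wide notch, the -x end wall none. The plate lies on a black tipping floor (top at z = 28 mm) with a stiff hinge along y under the middle: the +x end sinks into a pit, the -x end rises, its underside to 44 mm; never the other way.
- cover_plate: Bystander to leave alone: steel plate of the same size, 90 x 50 x 8 mm, without the large hole, with four small dark screw holes near its corners; lies in a nest of the same form. Origin at the centre of its underside.
- tray: Fixed shallow tray of grey painted sheet metal, 160 x 220 mm (its x, y), floor at 10 mm and rim at 20 mm above the bench, walls 4 mm thick, open above. Origin at the centre of its underside, on the bench.
Mind the look-alikes: they are no part of the job. What is shaped like the bore_nest but green is not meant.

How it is judged:
By the outcome, as a careful person would: the job done as asked, in the order asked, and still so for the second after the job is handed in, with the robot touching nothing.
It also fails if it takes over 40 s, if anything falls off the work surface, if the arm or the gripper's body presses on something with over 40 N, if the wrist force passes 120 N, or if a joint passes its speed limit or range.

## Working session

There is one attempt and no reset: what is moved stays moved. The work goes in short steps, each a Python script; the robot and the scene stay as the last script left them, time stands still between calls to the robot, and variables do not carry over. Pictures are saved under pics/ and viewed, at most 10 in all, crops included, and the job is handed in when it is done.

```bash
mkdir -p pics; cat > h.py <<'E'
import numpy as np, cv2
from station import arm
def save(p,n): cv2.imwrite('pics/'+n,cv2.cvtColor(p['color'],cv2.COLOR_RGB2BGR))
def ray(p,px):
    K=np.array(p['mtx']);d=np.linalg.inv(K)@[px[0],px[1],1.]
    return np.array(p['eye']),np.array(p['rotation'])@(d*[1,-1,-1])
def at(p,px,z):
    e,d=ray(p,px);return e+d*(z-e[2])/d[2]
def proj(p,X):
    c=np.array(p['rotation']).T@(np.array(X)-p['eye']);c=c*[1,-1,-1];u=np.array(p['mtx'])@c;return u[:2]/u[2]
E
python3 - <<'E'
from h import *
for n in('top','scene'):
    p=arm.read_camera(n);save(p,n+'1.png')
    print(n,p['mtx'],p['eye'],p['rotation'],[k for k in p])
    for t,z in(('bore_plate',.036),('bore_nest',.036),('cover_plate',.036),('tray',.01)):
        for r in arm.boxes_of(t,p): print(t,r['score'],np.round(r['point']),np.round(at(p,r['point'],z),3))
print(arm.read_state())
E
```

```text
top [[486.2033557    0.         320.53286994]
 [  0.         486.2033557  195.57198504]
 [  0.           0.           1.        ]] [ 0.4242357  -0.17439469  1.10749853] [ 0.01833156 -0.04419106 -0.69762823  0.7148608 ] ['color', 'mtx', 'eye', 'rotation', 'shot']Traceback (most recent call last):
  File "<stdin>", line 6, in <module>
  File "h.py", line 8, in at
    e,d=ray(p,px);return e+d*(z-e[2])/d[2]
        ~~~^^^^^^
  File "h.py", line 6, in ray
    return np.array(p['eye']),np.array(p['rotation'])@(d*[1,-1,-1])
                              ~~~~~~~~~~~~~~~~~~~~~~~^^~~~~~~~~~~~~
ValueError: matmul: Input operand 1 has a mismatch in its core dimension 0, with gufunc signature (n?,k),(k,m?)->(n?,m?) (size 3 is different from 4)
```

Rotation is a quaternion.

```bash
sed -i "s/np.array(p\['rotation'\])/R.from_quat(p['rotation']).as_matrix()/; 1a from scipy.spatial.transform import Rotation as R" h.py
python3 - <<'E'
from h import *
for n in('top','scene'):
    p=arm.read_camera(n);save(p,n+'1.png')
    print(n,p['eye'],p['rotation'])
    for t,z in(('bore_plate',.036),('bore_nest',.036),('cover_plate',.036),('tray',.01)):
        for r in arm.boxes_of(t,p): print(t,r['score'],np.round(r['point']),np.round(at(p,r['point'],z),3))
print(arm.read_state())
E
```

```text
top [ 0.4242357  -0.17439469  1.10749853] [ 0.01833156 -0.04419106 -0.69762823  0.7148608 ]
bore_plate 0.73 [357. 166.] [ 0.589 -0.292  0.036]
bore_plate 0.5 [355. 163.] [ 0.594 -0.289  0.036]
bore_nest 0.7 [420. 220.] [ 0.47  -0.435  0.036]
bore_nest 0.68 [354. 163.] [ 0.596 -0.285  0.036]
cover_plate 0.84 [335. 250.] [ 0.401 -0.247  0.036]
tray 0.8 [200. 166.] [0.581 0.06  0.01 ]
scene [ 0.16766668 -0.59028483  0.70241038] [ 0.31625031 -0.11974796 -0.31999648  0.88501323]
bore_plate 0.65 [382. 212.] [ 0.608 -0.29   0.036]
bore_nest 0.93 [377. 219.] [ 0.586 -0.298  0.036]
bore_nest 0.76 [391. 306.] [ 0.46  -0.458  0.036]
cover_plate 0.91 [299. 251.] [ 0.401 -0.252  0.036]
tray 0.55 [284. 148.] [0.578 0.044 0.01 ]
{'time_s': 0.6, 'joints': array([ 1.10134551e+00,  2.99898560e-01,  1.52102376e+00, -4.92118659e-06,
        1.32071668e+00, -6.66452356e-02]), 'joint_vel': array([ 8.56227977e-05, -1.23222411e-04,  1.58155881e-03, -8.55304970e-04,
        2.74720477e-04,  6.53350663e-04]), 'effort': array([-3.92897537e-04, -5.43177831e+01, -3.61882210e+01, -7.76871525e-05,
        7.00191995e-04,  1.39555388e-05]), 'ee_pos': array([0.21561696, 0.50594935, 0.24827131]), 'tool_rot': array([ 2.00043366e-01,  9.79787044e-01, -2.29780247e-05, -3.83876907e-06]), 'wrist_force': array([-0.48592678, -0.05095806, -0.3460487 ]), 'wrist_torque': array([ 0.02899689,  0.01856822, -0.03257624]), 'grip_force': 0.0, 'opening': 0.08507293810437942}
```

View pics/top1.png

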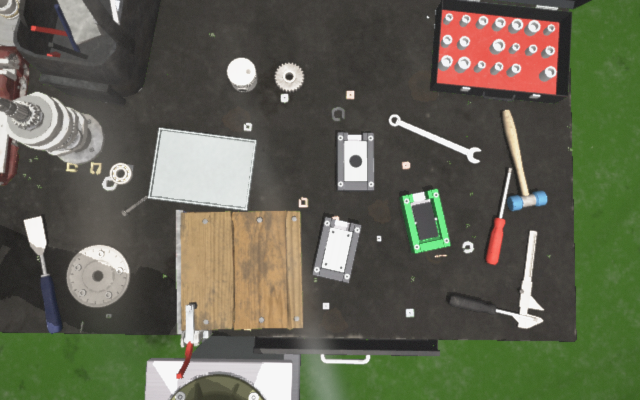

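View pics/scene1.png

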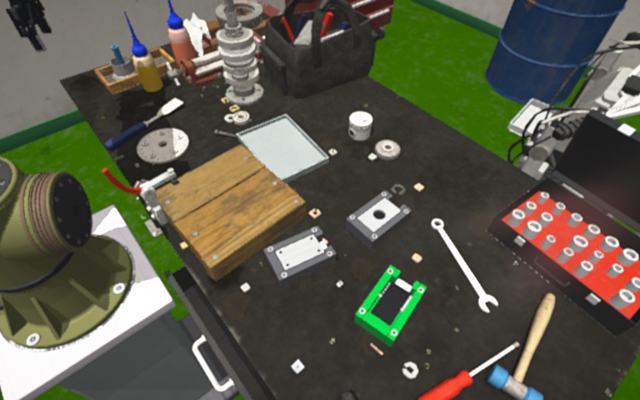

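Candidates: the grey nest with the round-hole plate at top (356,161), the grey nest with the cover plate at (337,250), and the empty green look-alike at (426,220). By the description I choose (356,161). The tray is at (202,168). I'll check with a close crop, both cameras side by side.

```bash
python3 - <<'E'
import cv2,numpy as np
a=cv2.imread('pics/top1.png')[120:205,320:392];b=cv2.imread('pics/scene1.png')[180:255,335:425]
a=cv2.resize(a,None,fx=5.5,fy=5.5,interpolation=3);b=cv2.resize(b,None,fx=4.4,fy=4.4,interpolation=3)
o=np.zeros((max(a.shape[0],b.shape[0]),a.shape[1]+b.shape[1],3),np.uint8);o[:a.shape[0],:a.shape[1]]=a;o[:b.shape[0],a.shape[1]:]=b
print(o.shape,a.shape);cv2.imwrite('pics/crop1.png',o)
E
```

```text
(468, 792, 3) (468, 396, 3)
```

View pics/crop1.png

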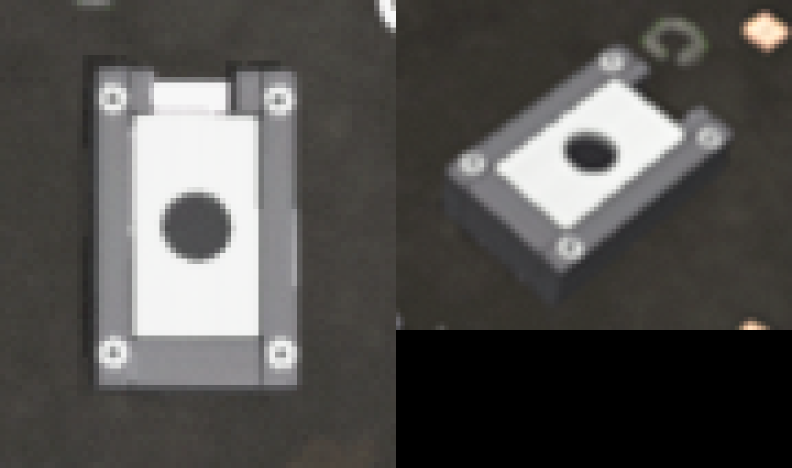

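```bash
python3 - <<'E'
from h import *
p=arm.read_camera('top');s=arm.read_camera('scene')
f=lambda u,v:((u+.5)/5.5-.5+320,(v+.5)/5.5-.5+120)
g=lambda u,v:((u-396+.5)/4.4-.5+335,(v+.5)/4.4-.5+180)
C=[at(p,f(*c),.036) for c in((133,115),(259,115),(259,335),(133,335),(196,227))]
print('plate top',np.round(C,4))
print('scene hole',at(s,g(591,152),.036), [np.round(at(s,g(*c),.036),4) for c in((618,82),(686,132),(566,228),(497,167))])
P=np.array(C);ax=(P[0]+P[1]-P[2]-P[3])/2;print('len',np.linalg.norm(ax),'wid',np.linalg.norm(P[0]-P[1]),'yaw',np.degrees(np.arctan2(ax[1],ax[0])),'c',P[:4].mean(0))
T=np.array([at(p,c,.02) for c in((161,128),(257,140),(248,210),(148,198))]);print(np.round(T,4),T.mean(0))
print('wood',[np.round(at(p,c,.1),3) for c in((182,210),(300,210),(302,328))])
for t in ('screw',):pass
E
```

```text
plate top [[ 0.645  -0.2618  0.036 ]
 [ 0.6465 -0.3133  0.036 ]
 [ 0.5562 -0.3146  0.036 ]
 [ 0.5548 -0.2635  0.036 ]
 [ 0.5996 -0.2883  0.036 ]]
scene hole [ 0.59951451 -0.29086239  0.036     ] [array([ 0.6442, -0.2672,  0.036 ]), array([ 0.6469, -0.3131,  0.036 ]), array([ 0.556 , -0.3161,  0.036 ]), array([ 0.5557, -0.2671,  0.036 ])]
len 0.09029656396931399 wid 0.05154978985424985 yaw 0.9420964004025666 c [ 0.60060654 -0.28832715  0.036     ]
[[ 0.6642  0.1489  0.02  ]
 [ 0.6434 -0.0667  0.02  ]
 [ 0.4847 -0.0521  0.02  ]
 [ 0.5058  0.1693  0.02  ]] [0.57455177 0.04983293 0.02      ]
wood [array([0.477, 0.074, 0.1  ]), array([ 0.483, -0.168,  0.1  ]), array([ 0.243, -0.179,  0.1  ])]
```

The nest is confirmed: round hole, notch toward world +x. The centre is at (0.600, -0.289), and both cameras agree to about 2 mm. The sizes come out at 90 x 51 mm, as they must. Next, press with closed fingers tilted 20° so the tips follow the plate's slope.

```bash
cat >> h.py <<'E'
YAW=0.0165; C=np.array([0.600,-0.2893,0.]); RZ=R.from_euler('z',YAW)
def nest(x,y,z): return C+RZ.apply([x,y,z])
def att(th,yaw=YAW): return (R.from_euler('z',yaw)*R.from_euler('y',th,degrees=True)*R.from_quat([0,1,0,0])).as_quat()
def tcp(tip,q,off=.017): return np.array(tip)-R.from_quat(q).apply([0,0,off])
def st(): 
    s=arm.read_state();return round(s['time_s'],2),np.round(s['ee_pos'],4),np.round(s['wrist_force'],1),round(s['opening'],4),round(s['grip_force'],1)
E
python3 - <<'E'
from h import *
q=att(20)
print(arm.ik(tcp(nest(.027,0,.15),q),q),arm.ik(tcp(nest(-.035,0,.05),att(23)),att(23)))
arm.set_gripper(0)
arm.goto(tcp(nest(.027,0,.11),q),q);print(st())
arm.line_to(tcp(nest(.027,0,.052),q));
print(arm.line_to(tcp(nest(.027,0,.025),q),max_speed=.03,contact_N=2),st(), 'tip', arm.read_state()['ee_pos'][2]-tcp([0,0,0],q)[2])
p=arm.read_camera('scene');save(p,'s2.png')
cv2.imwrite('pics/s2c.png',cv2.resize(cv2.cvtColor(p['color'],cv2.COLOR_RGB2BGR)[130:280,280:480],None,fx=3,fy=3))
E
```

```text
[-0.43212629  0.88996375  0.8327981  -0.15091098  1.73389005 -2.02027444] [-0.46227834  0.87769301  1.10565658 -0.18123654  1.51939806 -2.00710962]
(4.63, array([ 0.6332, -0.288 ,  0.1262]), array([-0.6,  0.1,  0.1]), -0.0001, 0.0)
True (5.73, array([ 0.6327, -0.2886,  0.0525]), array([-0.2, -0.1, -0.6]), 0.0002, 0.0) tip 0.03650359269386642
```

View pics/s2c.png

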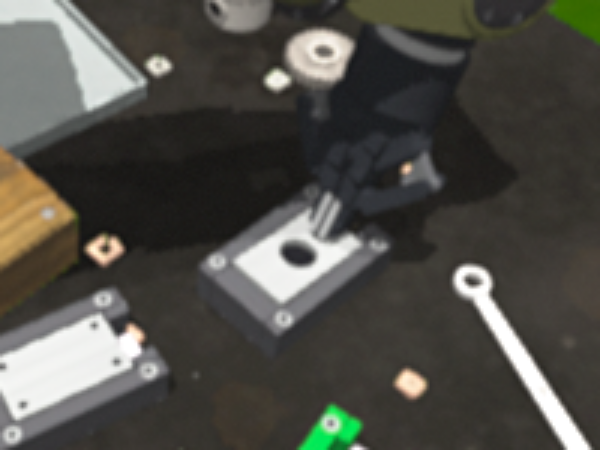

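The closed fingers sit on the plate's notch-side end, at crop pixel (325,220). Continue pressing.

```bash
python3 - <<'E'
from h import *
q=att(20)
print(arm.line_to(tcp(nest(.027,0,.0195),q),max_speed=.02,contact_N=13),st())
arm.line_to(tcp(nest(.027,0,.08),q),max_speed=.1)
arm.line_to(tcp(nest(.0,0,.2),q),max_speed=.25);print(st())
for n,b in(('scene',(180,255,330,430)),('top',(125,200,310,410))):
    p=arm.read_camera(n);save(p,n+'3.png')
    cv2.imwrite(f'pics/{n[0]}3.png',cv2.resize(cv2.cvtColor(p['color'],cv2.COLOR_RGB2BGR)[b[0]:b[1],b[2]:b[3]],None,fx=5,fy=5,interpolation=3))
a=cv2.imread('pics/s3.png');b=cv2.imread('pics/t3.png');cv2.imwrite('pics/c3.png',cv2.resize(np.vstack([a,b]),None,fx=.8,fy=.8))
E
```

```text
True (6.42, array([ 0.6336, -0.2887,  0.0414]), array([0.7, 1.3, 5.1]), 0.0001, 2.9)
(7.77, array([ 0.6056, -0.2891,  0.2152]), array([-1. ,  1.1, -0.3]), 0.0001, 0.0)
```

View pics/c3.png

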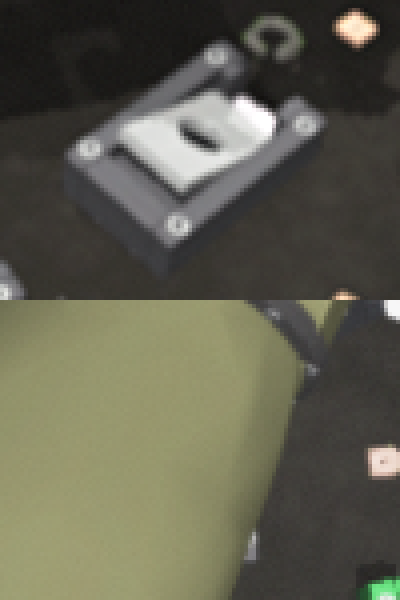

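The plate is tipped: its raised end shows at scene pixels about (360,212) and (375,227). I'll compute its height.

```bash
python3 - <<'E'
from h import *
p=arm.read_camera('scene')
f=lambda u,v:((u+.5)/4-.5+330,(v+.5)/4-.5+180)
def loc(X): return RZ.inv().apply(X-C)*1000
for c in((122,126),(182,189)):
    for z in(.046,.050,.054): print(c,z,np.round(loc(at(p,f(*c),z)),1))
for th in(15,19,23):
  t=np.radians(th)
  for y in(.025,-.025):
    x=-.045*np.cos(t)+.008*np.sin(t); z=.028+.045*np.sin(t)+.008*np.cos(t)
    u=proj(p,nest(x,y,z)); print(th,y,x,z,np.round(((u-[330,180])+.5)*4-.5))
E
```

```text
(122, 126) 0.046 [-32.9  27.3  46. ]
(122, 126) 0.05 [-35.3  25.3  50. ]
(122, 126) 0.054 [-37.8  23.4  54. ]
(182, 189) 0.046 [-38.6 -24.4  46. ]
(182, 189) 0.05 [-41. -26.  50.]
(182, 189) 0.054 [-43.4 -27.7  54. ]
15 0.025 -0.0413961098221879 0.04737426363992598 [114. 135.]
15 -0.025 -0.0413961098221879 0.04737426363992598 [179. 191.]
19 0.025 -0.039943790666312005 0.050214715555366586 [117. 130.]
19 -0.025 -0.039943790666312005 0.050214715555366586 [182. 187.]
23 0.025 -0.03829686937744562 0.052946939609636846 [119. 126.]
23 -0.025 -0.03829686937744562 0.052946939609636846 [185. 182.]
```

Tilt is about 20° with the raised end's top near 51 mm, as it should be. Now grasp with the tool perpendicular to the plate. The open fingertips touch the nest's top rim to get the height, back off, then close.

```bash
python3 - <<'E'
from h import *
q=att(21); ax=R.from_quat(q).apply([0,0,1]); tip=nest(-.036,-.0003,.040)
arm.set_gripper(.063)
g=lambda d: tcp(tip-ax*d,q)
arm.goto(g(.06),q); arm.line_to(g(.016),max_speed=.1); print(st())
hit=arm.line_to(g(-.012),max_speed=.025,contact_N=4); P=arm.read_state()['ee_pos']
print(hit,st(),'adv',(P-g(0))@ax)
if hit:
    P2=P-ax*.0032; arm.line_to(P2,max_speed=.03); print(st())
    arm.set_gripper(.03,force=70); arm.dwell(.2); print(st())
p=arm.read_camera('scene');save(p,'s4.png')
cv2.imwrite('pics/s4c.png',cv2.resize(cv2.cvtColor(p['color'],cv2.COLOR_RGB2BGR)[140:270,300:460],None,fx=4,fy=4,interpolation=3))
E
```

```text
(9.62, array([ 0.5764, -0.2902,  0.072 ]), array([ 0.1, -0.1,  1.2]), 0.063, 0.0)
True (10.49, array([ 0.5676, -0.2901,  0.0492]), array([0.9, 0.3, 4.7]), 0.0631, 2.5) adv 0.007145664304216031
(10.78, array([ 0.5688, -0.2901,  0.0521]), array([ 0.1, -0.9,  0.3]), 0.0627, 0.0)
(11.26, array([ 0.5688, -0.2902,  0.0523]), array([ 0.5, -0. ,  3. ]), 0.048, 72.7)
```

View pics/s4c.png

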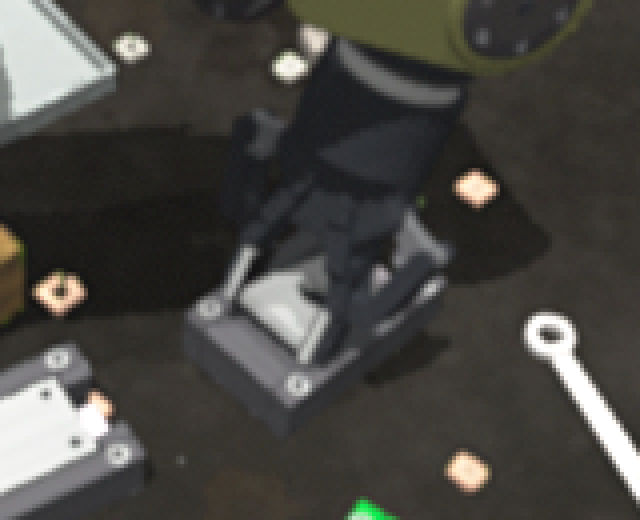

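The fingers hold both sides of the raised end, at crop pixels (240,275) and (315,335), with 72 N. Lift straight up and check.

```bash
python3 - <<'E'
from h import *
P=arm.read_state()['ee_pos']
arm.line_to(P+[0,0,.03],max_speed=.05);print(st())
arm.line_to(P+[0,0,.13],max_speed=.15);arm.dwell(.1);print(st())
p=arm.read_camera('scene');save(p,'s5.png')
cv2.imwrite('pics/s5c.png',cv2.resize(cv2.cvtColor(p['color'],cv2.COLOR_RGB2BGR)[90:270,280:480],None,fx=3.3,fy=3.3,interpolation=3))
E
```

```text
(12.06, array([ 0.5687, -0.2901,  0.0821]), array([-0.3, -0.8, -1.9]), 0.0478, 72.1)
(12.97, array([ 0.5684, -0.29  ,  0.1808]), array([ 0. ,  0.3, -2.5]), 0.0475, 72.1)
```

View pics/s5c.png

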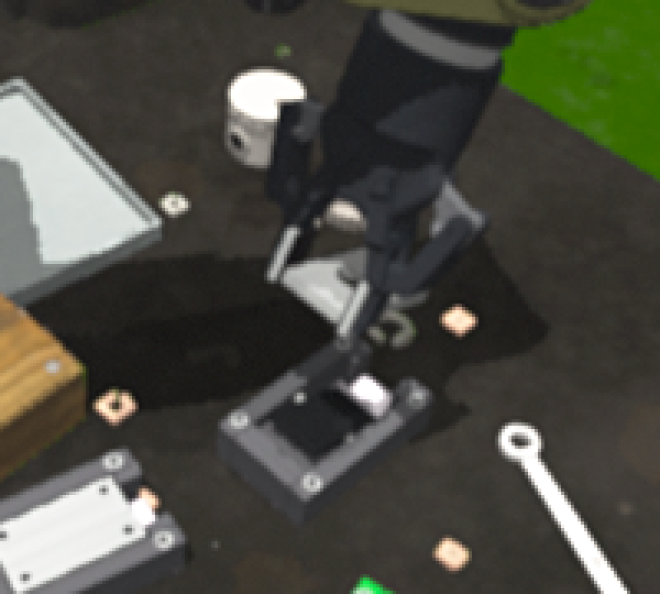

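The plate is out and held, and the nest is empty. Carry it to above the tray, level it, and check.

```bash
python3 - <<'E'
from h import *
T=np.array([0.5746,0.0498,0]);ty=-.096; q=att(0,ty)
pos=lambda z: T+R.from_euler('z',ty).apply([-.018,0,0])+[0,0,z]
P=arm.read_state()['ee_pos'];print(arm.ik(pos(.18),q))
arm.goto(pos(.18),q);print(st())
arm.line_to(pos(.06),max_speed=.12);arm.dwell(.1);print(st())
p=arm.read_camera('scene');save(p,'s6.png')
cv2.imwrite('pics/s6c.png',cv2.resize(cv2.cvtColor(p['color'],cv2.COLOR_RGB2BGR)[70:210,200:360],None,fx=4,fy=4,interpolation=3))
E
```

```text
[ 2.67812302e-02  3.83881643e-01  1.57381116e+00 -4.44089210e-16
  1.18389985e+00 -1.44801510e+00]
(14.32, array([0.5571, 0.0506, 0.18  ]), array([ 0.2, -0.8, -1.4]), 0.0477, 72.1)
(15.57, array([0.557 , 0.0515, 0.0607]), array([-0.1,  1.2, -1.8]), 0.0479, 72.1)
```

View pics/s6c.png

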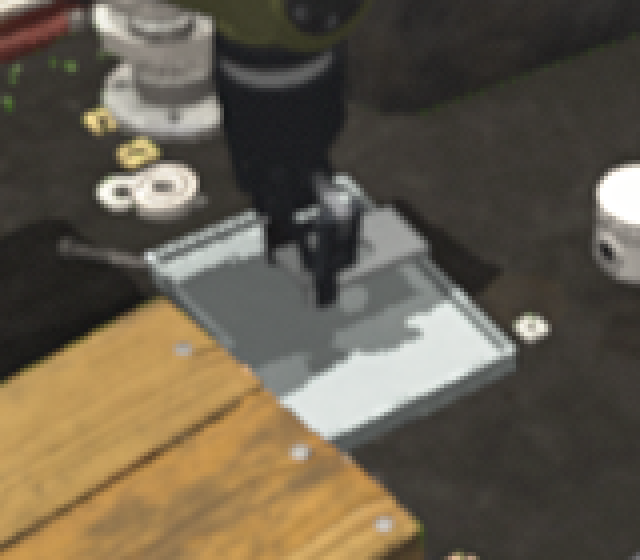

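The plate hangs roughly level above the tray, with its far end at crop pixel (425,245). Lower it until contact.

```bash
python3 - <<'E'
from h import *
P=arm.read_state()['ee_pos']
arm.line_to([P[0],P[1],.036],max_speed=.06)
for f in(3,6):
    print(arm.line_to([P[0],P[1],.016],max_speed=.015,contact_N=f),st(),np.round(arm.read_state()['wrist_torque'],2))
E
```

```text
True (16.98, array([0.557 , 0.0516, 0.0245]), array([-2.1,  0.1,  7.5]), 0.0479, 77.3) [ 0.04  0.42 -0.02]
True (17.19, array([0.557 , 0.0515, 0.0246]), array([-1.7, -0.5,  6.3]), 0.0475, 76.8) [-0.03  0.34 -0.02]
```

```bash
python3 - <<'E'
from h import *
p=arm.read_camera('scene');save(p,'s7.png')
P=arm.read_state()['ee_pos'];Rt=R.from_euler('z',-.096)
im=cv2.resize(cv2.cvtColor(p['color'],cv2.COLOR_RGB2BGR)[100:170,250:330],None,fx=9,fy=8.5*9/8.5,interpolation=3)
for z,col in((.018,(0,0,255)),(.021,(0,255,255))):
  for x,y in((.081,.025),(.081,-.025),(.03,-.025)):
    X=np.array([P[0],P[1],0])+Rt.apply([x-.001,y,0]);X[2]=z
    u=(proj(p,X)-[250,100]+.5)*9;cv2.circle(im,tuple(int(v) for v in u),3,col,1)
im=im[:600];cv2.imwrite('pics/s7c.png',im)
E
```

```text
(no output)
```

View pics/s7c.png

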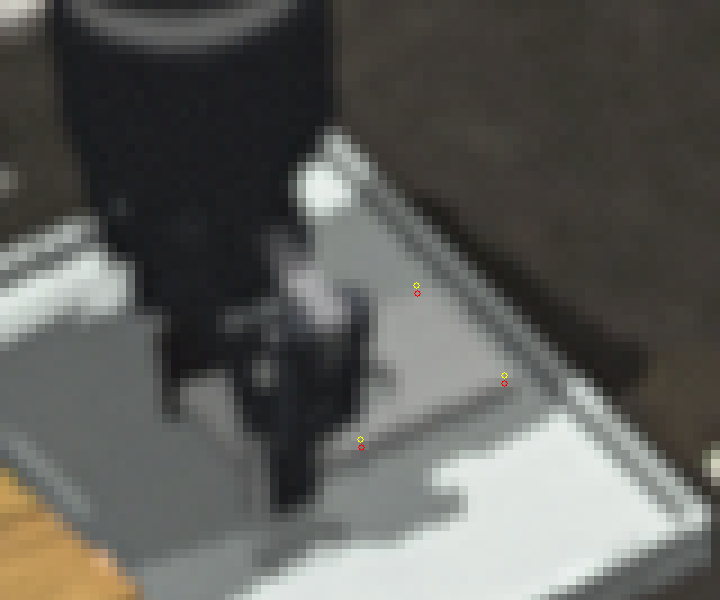

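The plate lies level within about 1 mm: its far corner is at (507,378), against (504,383) predicted for resting on the floor. The fingertips are at the floor. Release gently in small steps, then retreat and check.

```bash
python3 - <<'E'
from h import *
arm.set_gripper(.03,force=20);print(st())
for o in(.049,.050,.0505,.051,.052,.054,.058,.064): arm.set_gripper(o);print(st()[2:])
P=arm.read_state()['ee_pos']
arm.line_to(P+[0,0,.05],max_speed=.06);arm.line_to(P+[0,0,.18],max_speed=.2)
arm.goto([.40,.30,.28],[0,1,0,0]);arm.dwell(.3);print(st())
a=arm.read_camera('top');b=arm.read_camera('scene');save(a,'t8.png');save(b,'s8.png')
c=lambda p,r,s:cv2.resize(cv2.cvtColor(p['color'],cv2.COLOR_RGB2BGR)[r[0]:r[1],r[2]:r[3]],s,interpolation=3)
cv2.imwrite('pics/c8.png',np.vstack([c(a,(110,290,140,380),(400,300)),c(b,(90,285,180,440),(400,300))]))
E
```

```text
(17.46, array([0.557 , 0.0515, 0.0246]), array([-1.5,  0.4,  5.4]), 0.0478, 76.5)
(array([-0.5,  0.1,  5.1]), 0.0491, 33.3)
(array([0.4, 0.5, 4.3]), 0.0502, 2.0)
(array([ 1.8, -0.8,  2.6]), 0.0504, 1.0)
(array([ 0.6, -0.1,  0.9]), 0.0513, 0.6)
(array([-0.4,  0.4,  0.1]), 0.052, 0.0)
(array([-0.4,  0. , -0.4]), 0.0539, 0.0)
(array([-0.3,  0.4, -0.9]), 0.0578, 0.0)
(array([-0.9, -0.1,  0.2]), 0.0643, 0.0)
(22.45, array([0.4004, 0.2996, 0.2798]), array([-0.7,  0.2,  0.3]), 0.0642, 0.0)
```

View pics/c8.png

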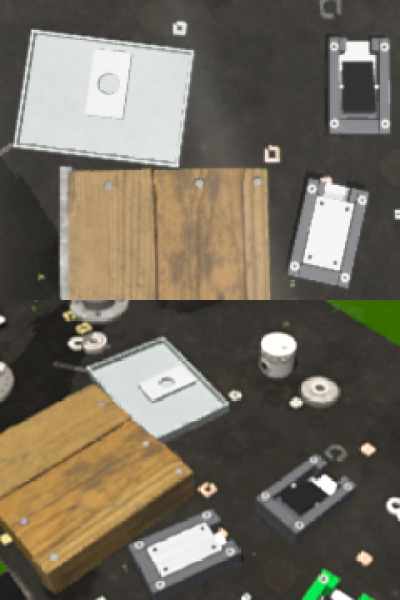

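The plate lies flat inside the tray (top crop (108,84)), the bore nest is empty, and the cover plate is undisturbed at (333,232). Handing in.

```bash
python3 -c "
from station import arm
print(arm.sign_off())"
```

```text
the job is handed in; nothing more can be done
None
```

The bore plate was tipped up, taken by its raised end and set down flat in the grey tray, with the cover plate left undisturbed; I handed the job in at about 22.5 s on the robot's clock.

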